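Wash a batch of pedal bodies

ROBOT

A 6-joint arm with a two-finger parallel gripper is mounted at the origin on the work surface. World frame = base frame: x ahead of the robot, y to its left, z up, the work surface at z = 0. Lengths are in m, angles in rad, forces in N, time in s.
With the tool pointing down it reaches from about 0.35 to 0.85 m from the base axis. Payload 8.1 kg.
Tool frame: the origin (TCP) lies between the finger pads; the fingertips stand 25 mm ahead of it and the grasp point (between the pads) lies 6 mm ahead of it; z points along the fingers, y is the line along which they close (so a half turn about z gives the same grasp; the last joint's range is limited). The gripper opens to 93 mm and grips with 3 to 60 N. Pads are 15 mm wide; open, the fingers measure 128 mm over their backs; the gripper's body (75 mm by 188 mm) begins 65 mm behind the grasp point.
Start: joints at [-1.416, 0.13, 1.488, -0, 1.523, -0.085], TCP at [0.143, -0.583, 0.244] pointing down, gripper open.
Joint ranges: [-2.96, 2.96], [-0.89, 2.26], [0.02, 2.5], [-1.34, 4.48], [0, 2.73], [-2.66, 2.66]. Speed limits (rad/s): [2.39, 2.39, 2.79, 3.14, 3.14, 3.14].

INTERFACE

Orientations are given as a rotation vector (axis times angle).
In Python, from plant import robot gives the robot as it stands.
- The arm moves only by the tool arm_command, never from a script. Its argument "increments" is text: rows parted by semicolons, each of 5 numbers parted by spaces: the closure, from 0 (fully open) to 1 (shut), then the shift along the tool's x, y, z in mm, then the turn about the tool's z in rad. A call has 1 to 5 rows; each row is the pose to reach, as a shift and turn from the pose commanded when the call began, along the tool's axes at that moment; what a row does not reach only later rows make up. A row lasts 1/10 s, in which the tool goes at most 50 mm and 8.59 degrees, less where a joint would pass 70% of its speed; a pose out of reach is approached as far as the arm can. A call with a gripper value outside its range is refused whole. The fingers move at their own pace and stop on an object; "grip_force" is the grip in N (left out, the last holds). Time passes only in rows, so rows that repeat a pose let the fingers close. It gives the time, the measured TCP pose, the force, the opening and the grip force at its end, in the units of the state.
- robot.read_state(): the state, without advancing time (a new reading comes with each control period).
- robot.read_camera(name): name is "side" or "top"; returns the picture (480x640x3 uint8, blue, green, red); there is no depth.
- robot.camera_model(name): a dict with "fx", "fy", "cx", "cy" (pixels), "eye" and "rotation" of the camera in the world. Camera axes: x right, y down, z forward; pixel columns grow to the right and rows downward; lengths in m; the calibration is good to about 2 mm. A picture is of the moment at which its call begins. camera_model takes no time and is no camera call.
- robot.close_job(): hands the job in; it is judged then, once.
The state is a dict: "t": time; "q": joint angles; "dq": joint speeds; "joint_torque": joint torques, N m; "tool_pos": TCP position; "orientation": TCP orientation; "force": force on the tool from outside, world axes, zero at the start; "wrist_torque": the same for the moment, N m; "opening": finger opening in m; "gripper_force": force on a finger pad.
Only numpy, scipy, OpenCV 4.12 (cv2) and the standard library are available. Lean on these libraries where they do the work, as an engineer would, in place of code of your own. Each camera call takes 0.05 s, during which the arm holds its last target. There are 200 camera calls.

TASK

Wash the bare pedal bodies lying on the table: press the washer's small stop button fully down and let it spring back, pull the hopper fully down, put every bare pedal body into it and push it fully shut. Only then press the large start button fully down and let it spring back. Leave the carton of axles, the vise and the finished pedal where they are.

Things in the scene. Friction and masses are not known exactly. Their poses are not given: they have to be found in the camera images.
- hopper_hinge (a point): Middle of the hinge line of the washer's tilt-out hopper, 35 mm above the table, fixed to the washer. x points level into the machine, y along the hinge, z up.
- washer: Fixed grey parts washer, origin on the table at the middle of its front edge, below the hinge; x points into the machine, z up. 300 mm wide (y -150 to 150), x from 0 to 300, 247 mm high (280 at the vent block on its rear half). Its roof starts at x = 30, underside 235 mm above the table.
- hopper (a joint): Tilt of the bottom-hinged hopper, rad: 0 = shut (panel upright), 0.85 = fully down. Stiff hinge: stays anywhere, a few N at the handle. Front panel 262 wide, 150 high, 12 mm thick, inner face in the hinge plane; bin behind it 242 mm wide inside, floor 114 mm deep, back wall 70, sides 130 mm high. Open, panel and floor form a V; its mouth reaches 113 mm out from the washer's front.
- hopper_handle (a point): Middle of the hopper's handle, a round bar 12 mm thick, 120 mm long, parallel to the hinge, with a 62 mm gap to the panel's outer face. In the hopper's frame 80 mm in front of and 175 mm above the hinge, 25 mm above the panel's top edge; 210 mm above the table when shut, 90 mm when fully open. Axes turn with the hopper: x into the bin, y along the bar, z up along the panel.
- hopper_floor (a point): Middle of the bin's floor (upper face), 60 mm behind the panel's inner face; axes turn with the hopper: x towards the bin's back, y along the hinge, z up from the floor.
- control_box: Fixed low grey control box on the table, 90 x 170 x 45 mm (x, y, z), carrying the two push buttons 84 mm apart along its length; origin at the centre of its underside.
- start_top (a point): Centre of the top face of the START button: the LARGE round grey push button, 44 mm across in a dark 60 mm collar, top 71 mm above the table when up. Either end of the box.
- start (a joint): Travel of the large START button, m: 0 = up, 0.008 = fully down (5 N); springs back.
- stop_top (a point): Centre of the top face of the STOP button: the SMALL round grey push button, 24 mm across in a dark 40 mm collar, top 71 mm above the table when up. Either end of the box.
- stop (a joint): Travel of the small STOP button, m: 0 = up, 0.008 = fully down (5 N); springs back.
- carton: Bystander: open cardboard tray of axles, 130 x 180 x 50 mm, origin at the centre of its underside.
- vise: Bystander: small green vise on a wooden block 110 x 130 mm, 75 mm high, origin at the centre of its underside.
- finished_pedal: Bystander: complete pedal with two flat cage plates, 100 x 72 x 28 mm, origin at the centre of its underside; it is not to be washed.
- pedal1: Bare aluminium pedal body, about 160 g: a barrel 28 mm thick between two end plates (each 8 thick, 50 wide, 40 mm high, outer faces 78 mm apart), with a 14 mm axle stub standing 31 mm out of one end; 109 mm long. Origin on the barrel's axis midway between the plates, 20 mm above the table; x along the axis to the stub, z up. May be absent (3 to 5 are present).
- pedal2: Bare aluminium pedal body, about 160 g: a barrel 28 mm thick between two end plates (each 8 thick, 50 wide, 40 mm high, outer faces 78 mm apart), with a 14 mm axle stub standing 31 mm out of one end; 109 mm long. Origin on the barrel's axis midway between the plates, 20 mm above the table; x along the axis to the stub, z up. May be absent (3 to 5 are present).
- pedal3: Bare aluminium pedal body, about 160 g: a barrel 28 mm thick between two end plates (each 8 thick, 50 wide, 40 mm high, outer faces 78 mm apart), with a 14 mm axle stub standing 31 mm out of one end; 109 mm long. Origin on the barrel's axis midway between the plates, 20 mm above the table; x along the axis to the stub, z up. May be absent (3 to 5 are present).
- pedal4: Bare aluminium pedal body, about 160 g: a barrel 28 mm thick between two end plates (each 8 thick, 50 wide, 40 mm high, outer faces 78 mm apart), with a 14 mm axle stub standing 31 mm out of one end; 109 mm long. Origin on the barrel's axis midway between the plates, 20 mm above the table; x along the axis to the stub, z up. May be absent (3 to 5 are present).
- pedal5: Bare aluminium pedal body, about 160 g: a barrel 28 mm thick between two end plates (each 8 thick, 50 wide, 40 mm high, outer faces 78 mm apart), with a 14 mm axle stub standing 31 mm out of one end; 109 mm long. Origin on the barrel's axis midway between the plates, 20 mm above the table; x along the axis to the stub, z up. May be absent (3 to 5 are present).
There are look-alikes about, which are no part of the job. What is shaped like the pedal2 but green is not meant. What is shaped like the pedal3 but red is not meant.

How it is judged:
On the way, in this order (a step that is already met when the one before it is completed fails the run):
1. the small stop button is pressed fully down (value of joint stop above 0.0065 m), for 0.1 s.
2. the stop button is up again and the hopper is pulled fully down (value of joint stop below 0.002 m and value of joint hopper above 0.78 rad), for 0.2 s.
3. every pedal body is in the hopper and the hopper is fully shut (value of joint hopper below 0.04 rad and x of pedal1 in the frame of hopper_floor between -0.07 and 0.065 m and y of pedal1 in the frame of hopper_floor between -0.13 and 0.13 m and z of pedal1 in the frame of hopper_floor between -0.005 and 0.16 m and x of pedal2 in the frame of hopper_floor between -0.07 and 0.065 m and y of pedal2 in the frame of hopper_floor between -0.13 and 0.13 m and z of pedal2 in the frame of hopper_floor between -0.005 and 0.16 m and x of pedal3 in the frame of hopper_floor between -0.07 and 0.065 m and y of pedal3 in the frame of hopper_floor between -0.13 and 0.13 m and z of pedal3 in the frame of hopper_floor between -0.005 and 0.16 m and x of pedal4 in the frame of hopper_floor between -0.07 and 0.065 m and y of pedal4 in the frame of hopper_floor between -0.13 and 0.13 m and z of pedal4 in the frame of hopper_floor between -0.005 and 0.16 m and x of pedal5 in the frame of hopper_floor between -0.07 and 0.065 m and y of pedal5 in the frame of hopper_floor between -0.13 and 0.13 m and z of pedal5 in the frame of hopper_floor between -0.005 and 0.16 m), for 0.2 s.
4. the large start button is pressed fully down with the hopper shut (value of joint start above 0.0065 m and value of joint hopper below 0.04 rad), for 0.1 s.
At the end, for the whole second after the job is handed in: Every pedal body lies at rest inside the hopper's bin (centre between its walls), the hopper is shut to within 0.04 rad, both buttons are up (within 2 mm) and the bystanders are within 30 mm of where they were (all of step 3 and value of joint each of start, stop below 0.002 m and linear speed of each of pedal1, pedal2, pedal3, pedal4, pedal5 below 0.03 m/s); the robot touches nothing.
It fails at once if the start button is pressed while the hopper is open (value of joint start above 0.004 m and value of joint hopper above 0.2 rad).
It fails at once if the start button is pressed while a pedal body is not in the hopper (value of joint start above 0.004 m and distance between any of pedal1, pedal2, pedal3, pedal4, pedal5 and hopper_floor above 0.2 m).
It fails at once if the carton is moved more than 30 mm (distance of carton from where it was at the start of the episode above 0.03 m).
It fails at once if the vise is moved more than 30 mm (distance of vise from where it was at the start of the episode above 0.03 m).
It fails at once if the finished pedal is moved more than 30 mm (distance of finished_pedal from where it was at the start of the episode above 0.03 m).
Of pedal1, pedal2, pedal3, pedal4, pedal5 only 3 to 5 are there at a start; the rules pass over those that are not, and their reading is None.
At some moment in a run one of pedal1, pedal2, pedal3, pedal4, pedal5 may be knocked a few centimetres aside while the robot is not near it.
Once in a run the grip may slacken for a moment while it holds something.
It also fails if it takes over 200 s, if anything falls off the work surface, if the arm or the gripper's body presses on something with over 40 N, if the wrist force passes 120 N, or if a joint passes its speed limit or range.

## Working session

There is one attempt and no reset: what is moved stays moved. The work goes in short steps, Python scripts to look and compute and a tool call to move; the robot and the scene stay as the last step left them, time stands still between calls to the robot, and variables do not carry over. Pictures are saved under pics/ and viewed, at most 14 in all, crops included, and the job is handed in when it is done.

Besides the shell and the picture viewer there is one more tool, called after ">>>" as name(argument=value, ...), one argument or row to a line, values as JSON. arm_command: Moves the arm, as the interface text tells. Its arguments: {"type":"object","properties":{"increments":{"type":"string"},"grip_force":{"type":"number"}},"required":["increments"]}

```bash
mkdir -p pics; ls
python3 - <<'E'
from plant import robot
import cv2
for n in("top","side"):
    cv2.imwrite(f"pics/{n}0.png",robot.read_camera(n)); m=robot.camera_model(n); print(n,m)
print(robot.read_state())
E
```

```text
pics
top {'fx': 444.57533836687367, 'fy': 444.57533836687367, 'cx': 316.9770434352397, 'cy': 242.7697235171729, 'eye': array([0.41691833, 0.02628102, 1.20974224]), 'rotation': array([-2.14051976,  2.17576203, -0.10854919])}
side {'fx': 574.5686132292634, 'fy': 574.5686132292634, 'cx': 321.20495898940993, 'cy': 244.7856332653301, 'eye': array([ 0.41719915, -0.84754301,  0.87296127]), 'rotation': array([-2.23082619,  0.20776051, -0.07128798])}
{'t': 0.1, 'q': array([-1.41640888e+00,  1.31078624e-01,  1.48915402e+00, -9.56351569e-06,
        1.52301141e+00, -8.53852210e-02]), 'dq': array([-9.64346960e-05, -5.47847738e-04, -1.77514780e-03,  2.62512625e-03,
        2.28425706e-04,  5.00148679e-05]), 'joint_torque': array([ 4.15065433e-04, -5.61344755e+01, -4.93095052e+01,  7.69213820e-02,
        2.91385897e-02, -7.78306298e-05]), 'tool_pos': array([ 0.14244365, -0.58236293,  0.2427055 ]), 'orientation': array([-3.11740471e+00, -3.75535835e-01,  1.04419307e-04]), 'force': array([ 0.47742837,  0.85934955, -0.10078764]), 'wrist_torque': array([ 0.03655226, -0.03838925, -0.00336426]), 'gripper_force': 0.0, 'opening': 0.09287341740083005}
```

View pics/top0.png

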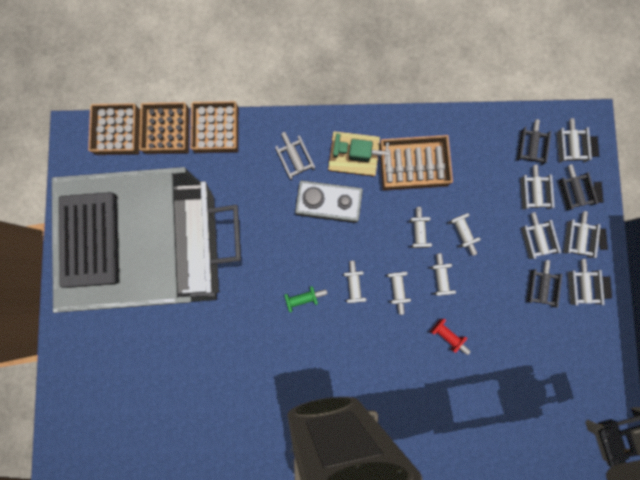

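View pics/side0.png

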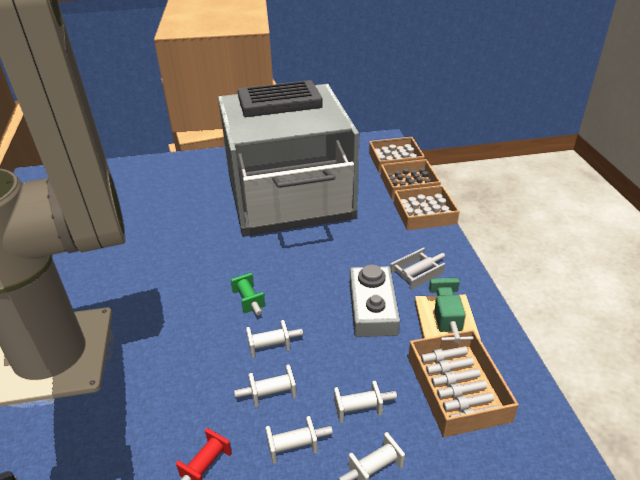

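```bash
cat > h.py <<'E'
from plant import robot
import numpy as np, cv2
from scipy.spatial.transform import Rotation as R
def ray(n,px,z):
    m=robot.camera_model(n); px=np.atleast_2d(np.asarray(px,float))
    d=np.c_[(px[:,0]-m['cx'])/m['fx'],(px[:,1]-m['cy'])/m['fy'],np.ones(len(px))]
    d=d@R.from_rotvec(m['rotation']).as_matrix().T
    return m['eye'][:2]+d[:,:2]*((z-m['eye'][2])/d[:,2])[:,None]
def proj(n,p):
    m=robot.camera_model(n); c=(np.atleast_2d(p)-m['eye'])@R.from_rotvec(m['rotation']).as_matrix()
    return np.c_[c[:,0]/c[:,2]*m['fx']+m['cx'],c[:,1]/c[:,2]*m['fy']+m['cy']]
def pedals(img,lo=400,hi=900,v=150):
    hsv=cv2.cvtColor(img,cv2.COLOR_BGR2HSV)
    mask=((hsv[...,2]>v)&(hsv[...,1]<60)).astype(np.uint8)
    n,l,s,c=cv2.connectedComponentsWithStats(mask); out=[]
    for i in range(1,n):
        if not 150<s[i,4]<1500: continue
        yx=np.argwhere(l==i)[:,::-1]
        w=ray('top',yx,.025)*1000; mu=w.mean(0); d=np.linalg.svd(w-mu,full_matrices=False)[2][0]
        a=(w-mu)@d; b=(w-mu)@[-d[1],d[0]]
        L,W=np.ptp(a),np.ptp(b)
        # plates: pixels far off axis
        p=a[abs(b)>15]; mid=(p.min()+p.max())/2 if len(p)>3 else 0
        sg=1 if a.max()-mid>mid-a.min() else -1
        o=mu+d*mid
        out.append((c[i].round(),s[i,4],round(L),round(W),o.round(),round(np.degrees(np.arctan2(*(sg*d)[::-1])))))
    return out
def pose():
    s=robot.read_state(); M=R.from_rotvec(s['orientation']).as_matrix()
    return s['tool_pos']*1000,M,np.arctan2(M[1,0],M[0,0])
def go(*t):
    """t: world target mm (+yaw deg of tool x): shift in tool axes and turn, from measured pose"""
    p,M,y=pose(); print('yaw',np.degrees(y).round(1),'p',p.round(1))
    for k in t:
        tr=0
        if len(k)>3: tr=(y-np.radians(k[3])+np.pi/2)%np.pi-np.pi/2
        print(k,(M.T@(np.array(k[:3])-p)).round(1),round(tr,3))
E
python3 - <<'E'
from h import *
i=cv2.imread('pics/top0.png')
for r in pedals(i): print(*r)
print('handle .2',ray('top',[[238,207],[236,264],[214,210],[213,263]],.2).round(3).tolist())
print('washer corners z247',ray('top',[[53,178],[185,169],[53,310],[190,302]],.247).round(3).tolist())
print('btn',ray('top',[[313,197],[344,202]],.071).round(3).tolist())
a=cv2.resize(i[160:320,160:370],None,fx=3.6,fy=3.6,interpolation=cv2.INTER_CUBIC);cv2.imwrite('pics/c1.png',a)
s=cv2.imread('pics/side0.png');cv2.imwrite('pics/c2.png',cv2.resize(s[70:350,200:420],None,fx=2.1,fy=2.1,interpolation=cv2.INTER_CUBIC))
E
```

```text
[116. 130.] 233 109 35 [879. 585.] 117
[573. 142.] 358 110 60 [ 813. -665.] -1
[295. 153.] 322 127 72 [796.  91.] 38
[386. 161.] 225 102 47 [ 801. -146.] -163
[536. 189.] 405 116 62 [ 681. -554.] -2
[134. 174.] 322 259 16 [750. 539.] -86
[331. 200.] 1344 167 86 [666.   5.] -98
[421. 230.] 357 107 48 [ 575. -241.] 2
[466. 232.] 358 109 47 [ 580. -358.] -160
[539. 238.] 418 119 63 [ 547. -555.] 9
[581. 236.] 396 113 60 [ 553. -665.] -12
[443. 277.] 385 111 48 [ 447. -295.] 6
[585. 285.] 417 118 62 [ 420. -665.] -1
[355. 285.] 381 109 48 [432. -60.] 5
[399. 290.] 385 110 48 [ 428. -176.] -176
[ 22. 469.] 180 63 50 [-15. 797.] 117
handle .2 [[0.617, 0.218], [0.485, 0.222], [0.611, 0.274], [0.488, 0.275]]
washer corners z247 [[0.681, 0.624], [0.696, 0.328], [0.389, 0.609], [0.402, 0.312]]
btn [[0.666, 0.047], [0.651, -0.033]]
```

View pics/c1.png

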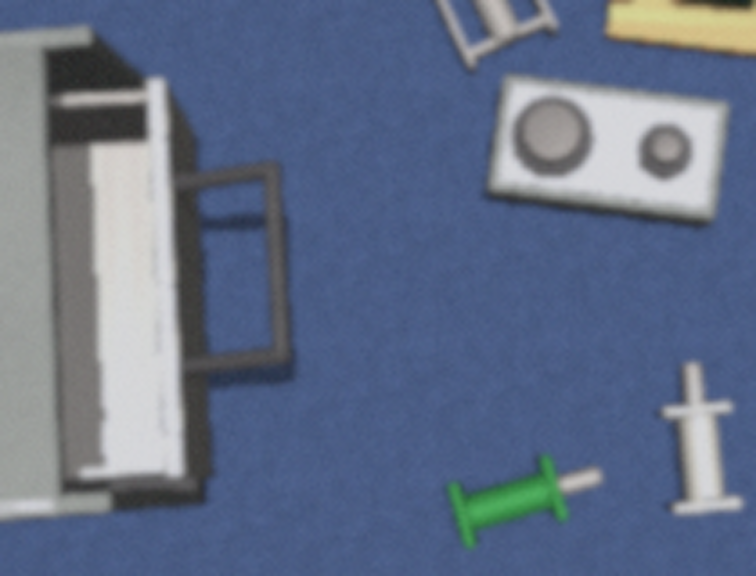

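View pics/c2.png

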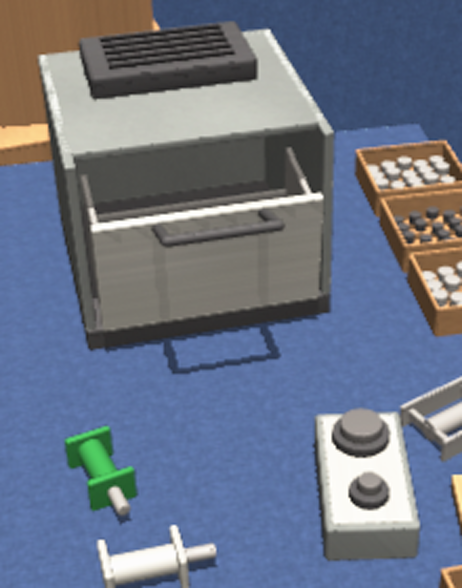

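Run:
```python
from h import *
print(ray('top',[[345.3,201.7],[313.3,197.5]],.071).round(4))
print(ray('side',[[376,301],[372,272]],.071).round(4))
go((651,-37,160,3))
```

```text
[[ 0.6515 -0.0369]
 [ 0.6642  0.0463]]
[[ 0.6532 -0.0457]
 [ 0.6667  0.0415]]
yaw 13.7 p [ 142.4 -582.4  242.7]
(651, -37, 160, 3) [ 623.5 -408.9   83.5] 0.187
```

>>> arm_command(
  increments="1 41 -27 0 0; 1 82 -54 0 0; 1 123 -81 0 0; 1 164 -108 0 0; 1 205 -135 0 0",
)

```text
t: 0.6
tool_pos: [0.3104, -0.4012, 0.2432]
orientation: [-3.119, -0.375, 0.0]
force: [1.0, 0.1, 0.3]
opening: 0.0576
gripper_force: 0.0
```

>>> arm_command(
  increments="1 41 -27 0 0; 1 82 -54 0 0; 1 123 -81 0 0; 1 164 -108 0 0; 1 205 -135 0 0",
)

```text
t: 1.1
tool_pos: [0.4775, -0.2213, 0.2434]
orientation: [-3.119, -0.376, 0.0]
force: [1.5, -0.3, -0.8]
opening: 0.0174
gripper_force: 0.0
```

>>> arm_command(
  increments="1 41 -27 10 0; 1 82 -54 20 0; 1 123 -81 30 0; 1 164 -108 40 0; 1 205 -135 50 0",
)

```text
t: 1.6
tool_pos: [0.6443, -0.0419, 0.1928]
orientation: [-3.119, -0.376, 0.001]
force: [-0.0, 0.1, 0.1]
opening: 0.0006
gripper_force: 0.0
```

```bash
python3 -c "
from h import *
go((652,-40,130,3),(652,-40,100,3),(652,-40,87,3))"
```

```text
yaw 13.7 p [644.3 -41.9 192.8]
(652, -40, 130, 3) [ 8.   0.  62.8] 0.188
(652, -40, 100, 3) [ 8.   0.  92.8] 0.188
(652, -40, 87, 3) [  8.    0.  105.8] 0.188
```

>>> arm_command(
  increments="1 8 0 40 0.1; 1 8 0 80 0.188; 1 8 0 95 0.188; 1 8 0 103 0.188; 1 8 0 106 0.188",
)

```text
t: 2.1
tool_pos: [0.651, -0.0421, 0.0883]
orientation: [-3.14, -0.084, 0.001]
force: [-3.6, 1.0, 4.7]
opening: 0.0004
gripper_force: 2.0
```

>>> arm_command(
  increments="1 0 0 0.5 0; 1 0 0 0.5 0; 1 0 0 0.5 0",
)

```text
t: 2.4
tool_pos: [0.6523, -0.0424, 0.0893]
orientation: [3.14, 0.081, 0.005]
force: [-1.2, -0.6, 3.7]
opening: 0.0004
gripper_force: 1.8
```

>>> arm_command(
  increments="1 0 0 2 0; 1 0 0 4 0; 1 0 0 4 0; 1 0 0 4 0",
)

```text
t: 2.8
tool_pos: [0.6525, -0.0424, 0.0861]
orientation: [3.139, 0.081, 0.005]
force: [-6.9, -0.6, 16.3]
opening: 0.0005
gripper_force: 8.3
```

>>> arm_command(
  increments="1 0 0 -45 0; 0.7 0 0 -90 0; 0.4 0 0 -135 0; 0.3 0 0 -172 0; 0.3 0 0 -172 0",
)

```text
t: 3.3
tool_pos: [0.6545, -0.0422, 0.2633]
orientation: [3.139, 0.082, 0.019]
force: [0.4, -0.4, 0.9]
opening: 0.0279
gripper_force: 0.0
```

Run:
```python
from h import *
cv2.imwrite('pics/top1.png',robot.read_camera('top'));cv2.imwrite('pics/side1.png',robot.read_camera('side'))
s=cv2.imread('pics/side1.png');t=cv2.imread('pics/top1.png')
print([tuple(map(str,r[4:])) for r in pedals(t) if 330<r[4][0]<640 and -420<r[4][1]<0])
go((551,220,260,3),(551,220,206,3))
# predicted side-view bar ends for hinge tilt
H=np.array([549,319]);u=np.array([.054,-.9985]);w=np.array([.9985,.054])
for t in (.05,.1,.15,.2):
    a=np.arctan2(80,175)+t; r=192.4
    c=[np.r_[H+u*r*np.sin(a)+w*k,35+r*np.cos(a)]/1000 for k in(-60,60)]
    print(t,np.round(c[0],3),proj('side',c).round(1).tolist(),proj('top',c).round(1).tolist())
```

```text
[('[ 579. -358.]', '-159'), ('[ 447. -294.]', '6')]
yaw 3.0 p [652.  -41.9 256.4]
(551, 220, 260, 3) [ -87.3 -266.8   -4. ] -0.0
(551, 220, 206, 3) [ -87.4 -266.8   50. ] -0.0
0.05 [0.494 0.227 0.206] [[276.4, 181.0], [329.7, 173.5]] [[233.4, 260.0], [230.9, 208.1]]
0.1 [0.494 0.219 0.201] [[277.2, 184.8], [330.7, 177.2]] [[237.5, 259.9], [234.9, 208.2]]
0.15 [0.495 0.211 0.196] [[278.0, 188.7], [331.6, 181.1]] [[241.5, 259.8], [238.9, 208.3]]
0.2 [0.495 0.203 0.191] [[278.8, 192.8], [332.5, 185.0]] [[245.3, 259.8], [242.7, 208.5]]
```

>>> arm_command(
  increments="0.3 -15 -45 -4 0; 0.3 -30 -90 -4 0; 0.3 -45 -135 -4 0; 0.3 -60 -180 -4 0; 0.3 -75 -225 -4 0",
)

```text
t: 3.9
tool_pos: [0.5627, 0.1803, 0.2564]
orientation: [3.14, 0.081, -0.006]
force: [0.7, 0.3, -0.7]
opening: 0.0651
gripper_force: 0.0
```

>>> arm_command(
  increments="0.3 -12 -42 0 0; 0.3 -12 -42 25 0; 0.3 -12 -42 54 0; 1 -12 -42 54 0; 1 -12 -42 54 0",
  grip_force=30,
)

```text
t: 4.4
tool_pos: [0.5493, 0.2199, 0.2033]
orientation: [3.139, 0.081, -0.006]
force: [0.5, -0.0, 0.6]
opening: 0.0537
gripper_force: 0.0
```

>>> arm_command(
  increments="1 0 0 0 0; 1 0 0 0 0; 1 0 0 0 0",
)

```text
t: 4.7
tool_pos: [0.5513, 0.2203, 0.2066]
orientation: [-3.14, -0.081, -0.003]
force: [-0.3, -0.7, -0.1]
opening: 0.0299
gripper_force: 0.0
```

Run:
```python
from h import *
H=np.array([549,319]);u=np.array([.054,-.9985])
p=robot.read_state()['tool_pos']*1000;print(p)
pts=[]
for t in np.linspace(.1,.87,15):
    a=np.arctan2(80,175)+t; pts.append((*(H+u*192.4*np.sin(a)),41+192.4*np.cos(a)))
go(*pts)
```

```text
[551.2704391  220.25044743 206.61476407]
yaw 2.9 p [551.3 220.3 206.6]
(np.float64(554.2413312518818), np.float64(222.08390268511135), np.float64(207.12281108724292)) [ 3.1 -1.7 -0.5] 0
(np.float64(554.7265417749612), np.float64(213.11200069817144), np.float64(201.5359117587274)) [3.1 7.3 5.1] 0
(np.float64(555.1944338755173), np.float64(204.46032917214646), np.float64(195.4635137017926)) [ 3.1 16.  11.1] 0
(np.float64(555.6435925367023), np.float64(196.15505281671767), np.float64(188.92398129050792)) [ 3.1 24.3 17.7] 0
(np.float64(556.0726593960383), np.float64(188.22128876029302), np.float64(181.93709162418617)) [ 3.1 32.2 24.7] 0
(np.float64(556.4803368534285), np.float64(180.6830305898449), np.float64(174.52397471673797)) [ 3.1 39.8 32.1] 0
(np.float64(556.8653919954085), np.float64(173.563075788604), np.float64(166.7070495944905)) [ 3.1 46.9 39.9] 0
(np.float64(557.2266603237687), np.float64(166.8829567910552), np.float64(158.50995649572712)) [ 3.1 53.6 48.1] 0
(np.float64(557.5630492772739), np.float64(160.66287586374096), np.float64(149.95748537699134)) [ 3.1 59.9 56.6] 0
(np.float64(557.873541535828), np.float64(154.92164400880904), np.float64(141.0755009423703)) [ 3.1 65.6 65.5] 0
(np.float64(558.1571980970916), np.float64(149.67662407507368), np.float64(131.89086442248583)) [ 3.1 70.9 74.7] 0
(np.float64(558.413161116248), np.float64(144.94367824863684), np.float64(122.43135233975313)) [ 3.1 75.6 84.1] 0
(np.float64(558.6406565003296), np.float64(140.7371200818697), np.float64(112.72557250557901)) [ 3.1 79.8 93.9] 0
(np.float64(558.838996249259), np.float64(137.06967120583045), np.float64(102.80287750354557)) [  3.1  83.5 103.8] 0
(np.float64(559.0075805365251), np.float64(133.95242285703029), np.float64(92.6932759202251)) [  3.1  86.6 113.9] 0
```

>>> arm_command(
  increments="1 0 0 0 0; 1 0 0 0 0; 1 0 0 0 0; 1 0 0 0 0",
)

```text
t: 5.1
tool_pos: [0.5506, 0.2206, 0.2054]
orientation: [-3.14, -0.082, -0.001]
force: [-0.3, 2.8, 0.3]
opening: 0.0112
gripper_force: 30.0
```

>>> arm_command(
  increments="1 0 4 2 0; 1 0 9 5 0; 1 0 14 8 0; 1 0 18 11 0; 1 0 22 14 0",
)

```text
t: 5.6
tool_pos: [0.5518, 0.1991, 0.1907]
orientation: [-3.139, -0.082, -0.001]
force: [2.6, 7.5, -4.8]
opening: 0.0112
gripper_force: 30.0
```

>>> arm_command(
  increments="1 0 10 11 0; 1 0 18 18 0; 1 0 25 26 0; 1 0 32 34 0; 1 0 38 43 0",
)

```text
t: 6.1
tool_pos: [0.5539, 0.1603, 0.1477]
orientation: [-3.139, -0.081, -0.002]
force: [2.1, 4.4, -0.0]
opening: 0.0112
gripper_force: 30.0
```

>>> arm_command(
  increments="1 0 6 9 0; 1 0 11 18 0; 1 0 16 27 0; 1 0 20 37 0; 1 0 24 47 0",
)

```text
t: 6.6
tool_pos: [0.5553, 0.1375, 0.1008]
orientation: [-3.138, -0.081, -0.002]
force: [3.5, 12.9, -2.9]
opening: 0.0111
gripper_force: 30.0
```

>>> arm_command(
  increments="1 0 2 6 0; 1 0 3 12 0; 1 0 3 14 0; 1 0 3 14 0; 1 0 3 14 0",
)

```text
t: 7.1
tool_pos: [0.5588, 0.1373, 0.094]
orientation: [-3.134, -0.083, -0.015]
force: [-9.0, 17.9, 35.8]
opening: 0.0114
gripper_force: 30.0
```

Run:
```python
from h import *
cv2.imwrite('pics/side2.png',robot.read_camera('side'));cv2.imwrite('pics/top2.png',robot.read_camera('top'))
print(robot.read_state()['force'],pose()[0])
cv2.imwrite('pics/v2.png',np.hstack([cv2.imread('pics/top2.png')[100:400,30:400],cv2.imread('pics/side2.png')[60:360,100:500]]))
```

```text
[-8.42339988 18.53286371 36.12370356] [558.80106355 137.3391314   94.01136102]
```

View pics/v2.png

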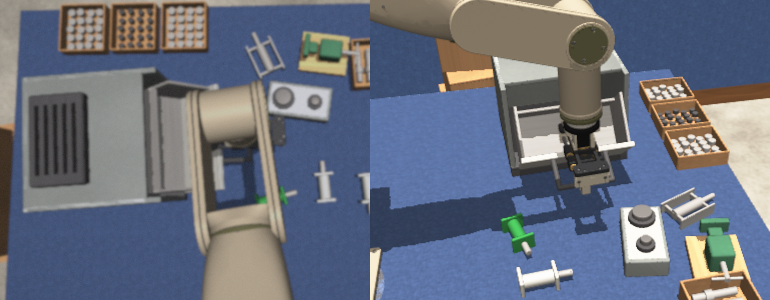

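>>> arm_command(
  increments="1 0 0 -4 0; 0.3 0 0 -4 0; 0.3 0 0 -4 0; 0.3 0 0 -4 0; 0.3 0 0 -4 0",
  grip_force=40,
)

```text
t: 7.7
tool_pos: [0.5543, 0.1326, 0.0905]
orientation: [3.14, 0.08, -0.002]
force: [0.6, 0.2, -0.5]
opening: 0.0385
gripper_force: 0.0
```

>>> arm_command(
  increments="0.3 0 0 -10 0; 0.3 0 0 -50 0; 0.3 0 0 -90 0; 0.3 0 0 -130 0; 0.45 0 0 -150 0",
)

```text
t: 8.2
tool_pos: [0.5564, 0.1333, 0.2465]
orientation: [-3.14, -0.081, -0.009]
force: [0.5, 0.7, -0.2]
opening: 0.0606
gripper_force: 0.0
```

Run:
```python
from h import *
t=robot.read_camera('top')
print([tuple(map(str,r[4:])) for r in pedals(t) if 330<r[4][0]<640 and -420<r[4][1]<0])
go((432,-60,200,5),(432,-60,30,5))
```

```text
[('[ 576. -241.]', '3'), ('[ 579. -358.]', '-159'), ('[ 447. -295.]', '6'), ('[431. -59.]', '6'), ('[ 428. -176.]', '-175')]
yaw 2.9 p [557.5 133.5 249.1]
(432, -60, 200, 5) [-135.7  186.8   47.7] -0.036
(432, -60, 30, 5) [-137.2  186.9  217.7] -0.036
```

>>> arm_command(
  increments="0.45 -27 37 0 0; 0.45 -54 74 0 0; 0.45 -81 111 10 0; 0.45 -108 149 30 0; 0.45 -136 187 60 -0.05",
)

```text
t: 8.75
tool_pos: [0.4314, -0.0574, 0.1853]
orientation: [3.136, 0.16, 0.004]
force: [1.1, -0.8, -0.1]
opening: 0.0509
gripper_force: 0.0
```

>>> arm_command(
  increments="0.45 0 0 40 0; 0.45 0 0 80 0; 0.45 0 0 120 0; 0.45 0 0 120 0",
)

```text
t: 9.15
tool_pos: [0.4268, -0.0548, 0.0593]
orientation: [-3.135, -0.158, 0.016]
force: [-0.4, 0.2, -1.1]
opening: 0.0507
gripper_force: 0.0
```

Run:
```python
from h import *
go((431,-59,30,6))
```

```text
yaw 5.8 p [426.8 -54.8  59.3]
(431, -59, 30, 6) [ 4.1  4.7 29.3] -0.004
```

>>> arm_command(
  increments="0.45 4 4.5 10 0; 0.45 4 4.5 29 0; 1 4 4.5 29 0; 1 4 4.5 29 0; 1 4 4.5 29 0",
)

```text
t: 9.65
tool_pos: [0.4374, -0.0599, 0.0375]
orientation: [3.137, 0.16, 0.003]
force: [0.1, 0.2, -0.5]
opening: 0.0317
gripper_force: 0.4
```

>>> arm_command(
  increments="1 0 0 0 0; 1 0 0 0 0; 1 0 0 -15 0; 1 0 0 -60 0; 1 0 0 -100 0",
)

```text
t: 10.15
tool_pos: [0.4356, -0.0595, 0.1371]
orientation: [-3.137, -0.16, 0.002]
force: [0.9, -0.2, -1.8]
opening: 0.027
gripper_force: 39.9
```

```bash
cat >> h.py <<'E'
H=np.array([549.,320]);u=np.array([.054,-.9985]);w=np.array([.9985,.054])
def drop(k,z,c=77): return (*(H+u*c+w*k).round(),z,3.1)
def look():
    t=robot.read_camera('top')
    for r in pedals(t):
        if 300<r[4][0]<680 and -450<r[4][1]<150 and r[1]<600: print(r[4],r[5])
    print({k:robot.read_state()[k] for k in('t','opening','gripper_force')})
E
python3 - <<'E'
from h import *
go(drop(-73,250),drop(-73,165)); look()
E
```

```text
yaw 5.8 p [435.6 -59.5 137.1]
(np.float64(480.0), np.float64(239.0), 250, 3.1) [  74.4 -292.5 -112.9] 0.048
(np.float64(480.0), np.float64(239.0), 165, 3.1) [  74.5 -292.5  -27.9] 0.048
[ 576. -240.] 1
[ 580. -358.] -160
[ 447. -294.] 5
{'t': 10.2, 'opening': 0.0272714012816038, 'gripper_force': 39.93897020816803}
```

>>> arm_command(
  increments="1 12 -47 -20 0; 1 24 -94 -40 0; 1 36 -141 -60 0; 1 48 -188 -63 0; 1 60 -235 -63 0.048",
)

```text
t: 10.7
tool_pos: [0.4725, 0.1783, 0.201]
orientation: [-3.14, -0.084, -0.006]
force: [2.0, -1.0, -2.2]
opening: 0.0269
gripper_force: 39.9
```

>>> arm_command(
  increments="1 7 -29 0 0; 1 14 -57 0 0; 1 14 -57 0 0",
)

```text
t: 11.0
tool_pos: [0.4824, 0.2368, 0.199]
orientation: [-3.139, -0.09, -0.001]
force: [-0.3, -0.6, -1.4]
opening: 0.027
gripper_force: 39.9
```

Run:
```python
from h import *
go(drop(-73,200),drop(-73,165)); s=robot.read_camera('side'); t=robot.read_camera('top')
cv2.imwrite('pics/v3.png',np.hstack([t[100:400,30:400],s[60:360,100:500]]))
```

```text
yaw 3.3 p [482.4 236.8 199. ]
(np.float64(480.0), np.float64(239.0), 200, 3.1) [-2.3 -2.3 -1. ] 0.003
(np.float64(480.0), np.float64(239.0), 165, 3.1) [-2.3 -2.3 34. ] 0.003
```

View pics/v3.png

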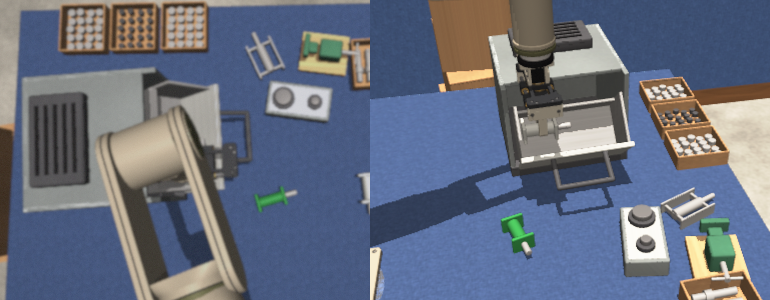

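>>> arm_command(
  increments="1 -2 0 15 0; 1 -2 0 33 0; 1 -2 0 33 0; 0.55 -2 0 33 0; 0.55 -2 0 33 0",
)

```text
t: 11.6
tool_pos: [0.4801, 0.2325, 0.165]
orientation: [3.14, 0.082, -0.001]
force: [-0.2, 1.5, -1.5]
opening: 0.0389
gripper_force: 0.5
```

>>> arm_command(
  increments="0.5 0 0 0 0; 0.5 0 0 -20 0; 0.5 0 0 -60 0; 0.5 0 20 -80 0; 0.45 0 65 -80 0",
)

```text
t: 12.1
tool_pos: [0.4856, 0.17, 0.25]
orientation: [-3.138, -0.089, -0.01]
force: [1.0, -0.0, 0.4]
opening: 0.0496
gripper_force: 0.0
```

Run:
```python
from h import *
go((428,-176,100,5),(428,-176,30,5)); look()
```

```text
yaw 3.3 p [485.6 170.  250. ]
(428, -176, 100, 5) [-78.2 342.5 148.8] -0.03
(428, -176, 30, 5) [-78.6 342.6 218.8] -0.03
[ 576. -240.] 1
[ 580. -358.] -160
[ 447. -294.] 5
[ 428. -176.] -175
{'t': 12.15, 'opening': 0.0507183294622608, 'gripper_force': 0.0}
```

>>> arm_command(
  increments="0.45 -11 48 0 0; 0.45 -22 96 0 0; 0.45 -33 144 10 0; 0.45 -44 192 20 0; 0.45 -55 240 30 0",
)

```text
t: 12.65
tool_pos: [0.4411, -0.0752, 0.2154]
orientation: [3.14, 0.084, 0.0]
force: [1.4, -0.1, 0.5]
opening: 0.051
gripper_force: 0.0
```

>>> arm_command(
  increments="0.45 -11 48 30 0; 0.45 -23 101 60 0; 0.45 -23 101 100 -0.03; 0.45 -23 101 120 -0.03; 0.45 -23 101 120 -0.03",
)

```text
t: 13.15
tool_pos: [0.4209, -0.1746, 0.0916]
orientation: [-3.135, -0.127, 0.011]
force: [-0.3, 1.0, 0.4]
opening: 0.0512
gripper_force: 0.0
```

Run:
```python
from h import *
look(); go((428,-176,30,5))
```

```text
[ 576. -240.] 2
[ 579. -358.] -159
{'t': 13.2, 'opening': 0.051022594183275184, 'gripper_force': 0.0}
yaw 4.7 p [ 422.7 -174.8   94.2]
(428, -176, 30, 5) [ 5.5  1.7 64.2] -0.005
```

>>> arm_command(
  increments="0.45 5 2 30 0; 0.45 5 2 63 0; 1 5 2 63 0; 1 5 2 63 0; 1 5 2 63 0",
)

```text
t: 13.7
tool_pos: [0.4314, -0.1774, 0.0355]
orientation: [3.137, 0.132, 0.005]
force: [0.1, 0.7, -0.2]
opening: 0.032
gripper_force: 0.3
```

>>> arm_command(
  increments="1 0 0 0 0; 1 0 0 0 0; 1 0 0 -40 0; 1 0 0 -90 0; 1 0 0 -140 0",
)

```text
t: 14.2
tool_pos: [0.4293, -0.1766, 0.1752]
orientation: [3.139, 0.132, 0.0]
force: [1.9, -0.3, -0.9]
opening: 0.0268
gripper_force: 40.0
```

>>> arm_command(
  increments="1 0 0 -30 0; 1 0 0 -30 0",
)

```text
t: 14.4
tool_pos: [0.4328, -0.1785, 0.2101]
orientation: [3.133, 0.131, 0.016]
force: [0.8, -0.1, -1.9]
opening: 0.027
gripper_force: 40.0
```

Run:
```python
from h import *
look(); go(drop(73,200),drop(73,165))
```

```text
[ 576. -239.] -1
[ 579. -358.] -159
{'t': 14.45, 'opening': 0.026596897456844286, 'gripper_force': 39.995747208595276}
yaw 4.8 p [ 431.5 -177.8  206.7]
(np.float64(626.0), np.float64(247.0), 200, 3.1) [ 229.3 -407.1    6.5] 0.03
(np.float64(626.0), np.float64(247.0), 165, 3.1) [ 229.1 -407.2   41.5] 0.03
```

>>> arm_command(
  increments="1 23 -41 0 0; 1 46 -82 0 0; 1 69 -123 0 0; 1 92 -164 0 0; 1 115 -205 0 0",
)

```text
t: 14.95
tool_pos: [0.5266, 0.0389, 0.2011]
orientation: [3.139, 0.131, -0.004]
force: [0.9, -0.6, -0.3]
opening: 0.0274
gripper_force: 40.0
```

>>> arm_command(
  increments="1 23 -41 0 0; 1 46 -82 0 0; 1 69 -123 0 0; 1 92 -164 0 0; 1 113 -201 0 0.03",
)

```text
t: 15.45
tool_pos: [0.6223, 0.2488, 0.2005]
orientation: [3.14, 0.085, -0.005]
force: [0.9, -0.4, -1.4]
opening: 0.0275
gripper_force: 40.0
```

>>> arm_command(
  increments="1 0 0 0 0; 1 0 0 0 0",
)

```text
t: 15.65
tool_pos: [0.6218, 0.2473, 0.2]
orientation: [3.139, 0.088, -0.006]
force: [-0.3, -0.5, -1.7]
opening: 0.0267
gripper_force: 40.0
```

Run:
```python
from h import *
look(); go(drop(73,200),drop(73,165))
s=robot.read_camera('side');t=robot.read_camera('top'); cv2.imwrite('pics/v4.png',np.hstack([t[100:400,30:400],s[60:360,100:500]]))
```

```text
[ 576. -241.] 2
[ 579. -358.] -159
[ 447. -294.] 6
{'t': 15.7, 'opening': 0.027256168434762897, 'gripper_force': 39.99482810497284}
yaw 3.1 p [621.9 246.3 200.8]
(np.float64(626.0), np.float64(247.0), 200, 3.1) [ 4.1 -0.4  0.8] 0.0
(np.float64(626.0), np.float64(247.0), 165, 3.1) [ 4.2 -0.5 35.8] 0.0
```

View pics/v4.png

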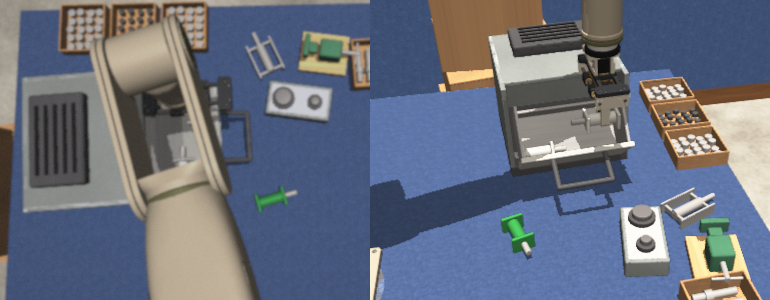

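>>> arm_command(
  increments="1 2 0 15 0; 1 2 0 35 0; 1 2 0 35 0; 0.55 2 0 35 0; 0.55 2 0 35 0",
)

```text
t: 16.3
tool_pos: [0.6254, 0.2467, 0.1691]
orientation: [-3.14, -0.084, -0.002]
force: [-0.4, -0.2, 0.8]
opening: 0.0385
gripper_force: 0.0
```

>>> arm_command(
  increments="0.5 0 0 0 0; 0.5 0 0 -20 0; 0.5 0 0 -60 0; 0.5 0 20 -80 0; 0.45 0 65 -80 0",
)

```text
t: 16.8
tool_pos: [0.6305, 0.1848, 0.2543]
orientation: [-3.137, -0.091, -0.015]
force: [1.0, 0.4, 0.1]
opening: 0.0496
gripper_force: 0.0
```

Run:
```python
from h import *
look(); go((447,-294,200,6))
```

```text
[ 576. -241.] 3
[ 579. -358.] -159
[ 448. -294.] 6
{'t': 16.85, 'opening': 0.050545521703079785, 'gripper_force': 0.0}
yaw 3.0 p [630.9 175.8 252.2]
(447, -294, 200, 6) [-208.6  459.4   52.1] -0.052
```

>>> arm_command(
  increments="0.45 -20 44 0 0; 0.45 -40 88 0 0; 0.45 -60 132 0 0; 0.45 -80 176 10 0; 0.45 -100 220 20 0",
)

```text
t: 17.35
tool_pos: [0.5401, -0.0448, 0.229]
orientation: [3.14, 0.085, 0.004]
force: [-0.3, -0.4, -1.2]
opening: 0.0512
gripper_force: 0.0
```

>>> arm_command(
  increments="0.45 -20 44 0 0; 0.45 -40 88 10 0; 0.45 -60 132 20 0; 0.45 -80 176 30 0; 0.45 -100 220 40 0",
)

```text
t: 17.85
tool_pos: [0.4517, -0.2701, 0.1886]
orientation: [3.139, 0.084, 0.003]
force: [1.6, 0.1, 0.4]
opening: 0.0507
gripper_force: 0.0
```

>>> arm_command(
  increments="0.45 -9 19 40 -0.05; 0.45 -9 19 80 -0.05; 0.45 -9 19 100 -0.05; 0.45 -9 19 100 -0.05",
)

```text
t: 18.25
tool_pos: [0.4421, -0.2863, 0.0847]
orientation: [-3.134, -0.161, 0.007]
force: [-0.3, 0.3, -0.0]
opening: 0.051
gripper_force: 0.0
```

Run:
```python
from h import *
look(); go((448,-294,30,6))
```

```text
[ 575. -241.] 2
[ 580. -357.] -161
{'t': 18.3, 'opening': 0.050978275241895056, 'gripper_force': 0.0}
yaw 5.9 p [ 443.6 -287.1   87.1]
(448, -294, 30, 6) [ 3.8  7.4 57.1] -0.001
```

>>> arm_command(
  increments="0.45 3 6 10 0; 0.45 3 6 56 0; 1 3 6 56 0; 1 3 6 56 0; 1 3 6 56 0",
)

```text
t: 18.8
tool_pos: [0.4496, -0.2942, 0.0343]
orientation: [3.135, 0.163, 0.004]
force: [0.1, 0.8, -1.2]
opening: 0.0318
gripper_force: 0.3
```

>>> arm_command(
  increments="1 0 0 0 0; 1 0 0 0 0; 1 0 0 -40 0; 1 0 0 -90 0; 1 0 0 -140 0",
)

```text
t: 19.3
tool_pos: [0.4474, -0.2928, 0.1736]
orientation: [-3.137, -0.163, 0.001]
force: [0.9, -1.1, -2.1]
opening: 0.0267
gripper_force: 40.0
```

>>> arm_command(
  increments="1 0 0 -30 0; 1 0 0 -30 0",
)

```text
t: 19.5
tool_pos: [0.4508, -0.2955, 0.2092]
orientation: [3.129, 0.163, 0.014]
force: [0.6, 0.2, -2.2]
opening: 0.0267
gripper_force: 40.0
```

Run:
```python
from h import *
look(); go(drop(43,200),drop(43,165))
```

```text
[ 575. -241.] 2
[ 565. -359.] 10
{'t': 19.55, 'opening': 0.027237028180440093, 'gripper_force': 39.98883068561554}
yaw 5.9 p [ 449.5 -294.5  205.7]
(np.float64(596.0), np.float64(245.0), 200, 3.1) [ 201.6 -521.4    4.1] 0.05
(np.float64(596.0), np.float64(245.0), 165, 3.1) [ 201.4 -521.6   39.1] 0.05
```

>>> arm_command(
  increments="1 17 -44 0 0; 1 34 -88 0 0; 1 51 -132 0 0; 1 68 -176 0 0; 1 85 -220 0 0",
)

```text
t: 20.05
tool_pos: [0.5087, -0.0636, 0.1998]
orientation: [-3.137, -0.162, 0.004]
force: [0.8, -1.0, -2.2]
opening: 0.0269
gripper_force: 40.0
```

>>> arm_command(
  increments="1 17 -44 0 0; 1 34 -88 0 0; 1 51 -132 0 0; 1 68 -176 0 0; 1 85 -220 0 0",
)

```text
t: 20.55
tool_pos: [0.5705, 0.1638, 0.1995]
orientation: [3.137, 0.163, -0.005]
force: [1.5, -0.9, -1.8]
opening: 0.0272
gripper_force: 40.0
```

>>> arm_command(
  increments="1 16 -40 0 0; 1 31 -81 0 0.025; 1 31 -81 0 0.05; 1 31 -81 0 0.05; 1 31 -81 0 0.05",
)

```text
t: 21.05
tool_pos: [0.5932, 0.2449, 0.2003]
orientation: [3.139, 0.085, -0.004]
force: [0.6, 0.8, -1.3]
opening: 0.027
gripper_force: 40.0
```

Run:
```python
from h import *
look(); go(drop(43,200),drop(43,165))
s=robot.read_camera('side');t=robot.read_camera('top'); cv2.imwrite('pics/v5.png',np.hstack([t[100:400,130:500],s[60:360,100:500]]))
```

```text
[ 576. -241.] 2
[ 580. -358.] -159
{'t': 21.1, 'opening': 0.02692996635241197, 'gripper_force': 39.98823165893555}
yaw 3.1 p [593.4 244.6 200.8]
(np.float64(596.0), np.float64(245.0), 200, 3.1) [ 2.6 -0.3  0.8] -0.001
(np.float64(596.0), np.float64(245.0), 165, 3.1) [ 2.7 -0.3 35.8] -0.001
```

View pics/v5.png

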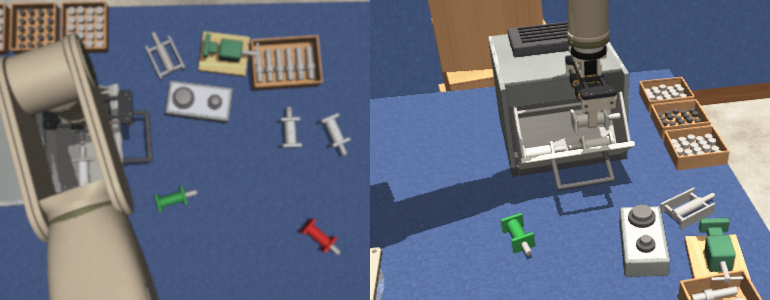

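>>> arm_command(
  increments="1 2 0 15 0; 1 2 0 33 0; 1 2 0 33 0; 0.55 2 0 33 0; 0.55 2 0 33 0",
)

```text
t: 21.7
tool_pos: [0.5966, 0.2459, 0.17]
orientation: [-3.14, -0.084, -0.002]
force: [0.0, 0.0, 0.2]
opening: 0.0388
gripper_force: 0.0
```

>>> arm_command(
  increments="0.5 0 0 0 0; 0.5 0 0 -20 0; 0.5 0 0 -60 0; 0.5 0 20 -80 0; 0.45 0 65 -80 0",
)

```text
t: 22.2
tool_pos: [0.6016, 0.1836, 0.2552]
orientation: [-3.137, -0.091, -0.015]
force: [0.2, -0.9, 0.2]
opening: 0.0501
gripper_force: 0.0
```

Run:
```python
from h import *
look(); go((576,-241,200,2))
```

```text
[ 576. -241.] 3
[ 579. -358.] -159
{'t': 22.25, 'opening': 0.05071949928749879, 'gripper_force': 0.0}
yaw 3.0 p [601.9 175.1 253. ]
(576, -241, 200, 2) [-48.2 414.   53.9] 0.018
```

>>> arm_command(
  increments="0.45 -6 48 0 0; 0.45 -12 96 0 0; 0.45 -18 144 0 0; 0.45 -24 192 10 0; 0.45 -30 240 20 0",
)

```text
t: 22.75
tool_pos: [0.5827, -0.0622, 0.2302]
orientation: [3.14, 0.085, 0.004]
force: [1.1, -0.4, -0.5]
opening: 0.0512
gripper_force: 0.0
```

>>> arm_command(
  increments="0.45 -5 45 10 0; 0.45 -9 90 20 0; 0.45 -15 130 30 0; 0.45 -18 174 40 0; 0.45 -18 174 70 0.018",
)

```text
t: 23.25
tool_pos: [0.5752, -0.2417, 0.1627]
orientation: [3.136, 0.048, 0.01]
force: [0.5, 0.1, -0.0]
opening: 0.0514
gripper_force: 0.0
```

>>> arm_command(
  increments="0.45 0 0 40 0; 0.45 0 0 70 0; 0.45 0 0 70 0",
)

```text
t: 23.55
tool_pos: [0.5705, -0.2336, 0.0839]
orientation: [-3.137, -0.055, 0.012]
force: [-0.6, -0.0, -1.4]
opening: 0.0512
gripper_force: 0.0
```

Run:
```python
from h import *
look(); go((576,-241,30,2))
```

```text
{'t': 23.6, 'opening': 0.05118213191804159, 'gripper_force': 0.0}
yaw 2.0 p [ 572.2 -234.3   87.1]
(576, -241, 30, 2) [ 3.8  6.9 57.1] 0.001
```

>>> arm_command(
  increments="0.45 3 6 10 0; 0.45 3 6 56 0; 1 3 6 56 0; 1 3 6 56 0; 1 3 6 56 0",
)

```text
t: 24.1
tool_pos: [0.5788, -0.2417, 0.0358]
orientation: [3.139, 0.056, 0.005]
force: [-0.6, -0.4, -0.8]
opening: 0.032
gripper_force: 0.4
```

>>> arm_command(
  increments="1 0 0 0 0; 1 0 0 0 0; 1 0 0 -40 0; 1 0 0 -90 0; 1 0 0 -140 0",
)

```text
t: 24.6
tool_pos: [0.5765, -0.2406, 0.1748]
orientation: [-3.141, -0.056, 0.001]
force: [0.9, 0.1, -1.0]
opening: 0.0271
gripper_force: 40.0
```

>>> arm_command(
  increments="1 0 0 -30 0; 1 0 0 -30 0",
)

```text
t: 24.8
tool_pos: [0.5803, -0.2425, 0.2114]
orientation: [3.135, 0.056, 0.017]
force: [0.6, -0.9, -0.3]
opening: 0.0267
gripper_force: 40.0
```

Run:
```python
from h import *
look(); go(drop(-70,200),drop(-70,165))
```

```text
[ 546. -371.] 24
{'t': 24.85, 'opening': 0.02727035708210398, 'gripper_force': 39.956544041633606}
yaw 2.1 p [ 579.  -241.8  207.6]
(np.float64(483.0), np.float64(239.0), 200, 3.1) [ -78.7 -484.     5.2] -0.018
(np.float64(483.0), np.float64(239.0), 165, 3.1) [ -78.9 -484.1   40.2] -0.018
```

>>> arm_command(
  increments="1 -8 -48 0 0; 1 -16 -96 0 0; 1 -24 -144 0 0; 1 -32 -192 0 0; 1 -40 -240 0 0",
)

```text
t: 25.35
tool_pos: [0.5267, -0.0007, 0.2011]
orientation: [-3.141, -0.056, 0.004]
force: [0.4, -0.3, -0.1]
opening: 0.0268
gripper_force: 40.0
```

>>> arm_command(
  increments="1 -8 -48 0 0; 1 -16 -96 0 0; 1 -24 -144 0 0; 1 -32 -192 0 0; 1 -39 -243 0 -0.018",
)

```text
t: 25.85
tool_pos: [0.4793, 0.2389, 0.2013]
orientation: [3.14, 0.084, -0.003]
force: [1.5, -0.2, -1.4]
opening: 0.0268
gripper_force: 40.0
```

>>> arm_command(
  increments="1 0 0 0 0; 1 0 0 0 0; 1 0 0 0 0",
)

```text
t: 26.15
tool_pos: [0.4805, 0.2365, 0.2017]
orientation: [3.139, 0.084, -0.003]
force: [0.3, -0.1, -1.3]
opening: 0.0274
gripper_force: 40.0
```

Run:
```python
from h import *
look(); go(drop(-70,200),drop(-70,165))
s=robot.read_camera('side');t=robot.read_camera('top'); cv2.imwrite('pics/v6.png',np.hstack([t[100:400,130:500],s[60:360,100:500]]))
```

```text
[ 579. -358.] -160
{'t': 26.2, 'opening': 0.02709192507734775, 'gripper_force': 39.961740374565125}
yaw 3.0 p [480.8 236.2 201.9]
(np.float64(483.0), np.float64(239.0), 200, 3.1) [ 2.4 -2.7  1.9] -0.002
(np.float64(483.0), np.float64(239.0), 165, 3.1) [ 2.5 -2.7 36.9] -0.002
```

View pics/v6.png

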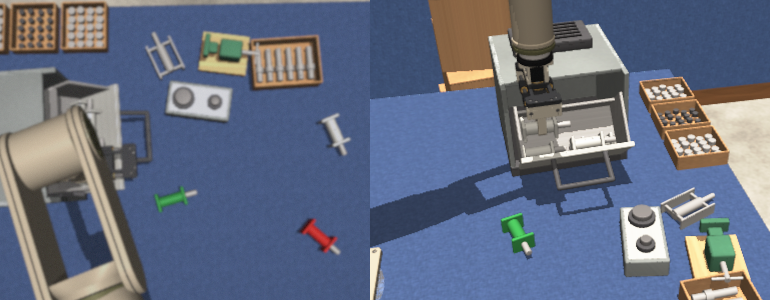

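>>> arm_command(
  increments="1 2 0 15 0; 1 2 0 34 0; 1 2 0 34 0; 0.55 2 0 34 0; 0.55 2 0 34 0",
)

```text
t: 26.8
tool_pos: [0.4835, 0.2376, 0.1696]
orientation: [-3.14, -0.084, -0.001]
force: [-0.3, 0.1, -0.0]
opening: 0.0381
gripper_force: 0.0
```

>>> arm_command(
  increments="0.5 0 0 0 0; 0.5 0 0 -20 0; 0.5 0 0 -60 0; 0.5 0 20 -80 0; 0.45 0 65 -80 0",
)

```text
t: 27.3
tool_pos: [0.4886, 0.1748, 0.2543]
orientation: [-3.138, -0.091, -0.013]
force: [1.7, -0.2, 0.2]
opening: 0.0498
gripper_force: 0.0
```

Run:
```python
from h import *
look(); go((579,-358,200,21))
```

```text
[ 579. -358.] -159
{'t': 27.35, 'opening': 0.05033760325477233, 'gripper_force': 0.0}
yaw 3.1 p [488.5 167.4 252.3]
(579, -358, 200, 21) [ 61.8 529.3  54.1] -0.313
```

>>> arm_command(
  increments="0.45 6 48 0 0; 0.45 12 96 0 0; 0.45 18 144 0 0; 0.45 24 192 10 0; 0.45 30 240 20 0",
)

```text
t: 27.85
tool_pos: [0.53, -0.0673, 0.23]
orientation: [3.14, 0.084, 0.004]
force: [0.7, 1.0, -0.0]
opening: 0.0509
gripper_force: 0.0
```

>>> arm_command(
  increments="0.45 6 48 0 0; 0.45 12 96 10 0; 0.45 18 144 20 0; 0.45 24 192 30 0; 0.45 30 240 40 0",
)

```text
t: 28.35
tool_pos: [0.5725, -0.3056, 0.1891]
orientation: [3.14, 0.084, 0.002]
force: [2.3, -0.0, 0.3]
opening: 0.0511
gripper_force: 0.0
```

>>> arm_command(
  increments="0.45 2 49 10 -0.1; 0.45 2 49 40 -0.2; 0.45 2 49 80 -0.313; 0.45 2 49 90 -0.313; 0.45 2 49 90 -0.313",
)

```text
t: 28.85
tool_pos: [0.5755, -0.351, 0.0966]
orientation: [-3.086, -0.567, 0.005]
force: [0.6, 0.9, -0.2]
opening: 0.0512
gripper_force: 0.0
```

Run:
```python
from h import *
look(); go((579,-358,30,21))
s=robot.read_camera('side');t=robot.read_camera('top'); cv2.imwrite('pics/v7.png',np.hstack([t[100:400,130:500],s[60:360,100:500]]))
```

```text
{'t': 28.9, 'opening': 0.051092090398129376, 'gripper_force': 0.0}
yaw 20.9 p [ 576.8 -351.7   99.2]
(579, -358, 30, 21) [-0.1  6.7 69.2] -0.002
```

View pics/v7.png

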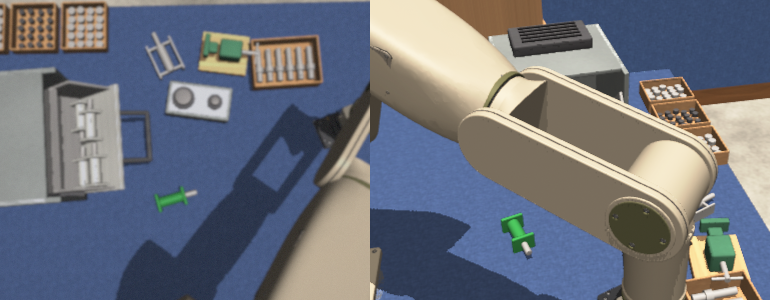

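>>> arm_command(
  increments="0.45 -1 5 25 0; 0.45 -1 5 68 0; 1 -1 5 68 0; 1 -1 5 68 0; 1 -1 5 68 0",
)

```text
t: 29.5
tool_pos: [0.5795, -0.3581, 0.0345]
orientation: [3.086, 0.572, 0.005]
force: [-0.6, 1.6, 0.5]
opening: 0.0316
gripper_force: 0.3
```

>>> arm_command(
  increments="1 0 0 0 0; 1 0 0 0 0; 1 0 0 -40 0; 1 0 0 -90 0; 1 0 0 -140 0",
)

```text
t: 30.0
tool_pos: [0.5774, -0.357, 0.1732]
orientation: [3.089, 0.573, -0.0]
force: [0.6, 0.1, -1.3]
opening: 0.0272
gripper_force: 40.0
```

>>> arm_command(
  increments="1 0 0 -40 0; 1 0 0 -40 0",
)

```text
t: 30.2
tool_pos: [0.5812, -0.3597, 0.2221]
orientation: [3.078, 0.571, 0.017]
force: [0.4, -1.5, -1.2]
opening: 0.027
gripper_force: 40.0
```

Run:
```python
from h import *
look(); go(drop(15,210),drop(15,170))
```

```text
{'t': 30.25, 'opening': 0.026896236321350915, 'gripper_force': 39.99918043613434}
yaw 21.0 p [ 580.  -358.8  217.7]
(np.float64(568.0), np.float64(244.0), 210, 3.1) [ 204.9 -567.1    3.9] 0.313
(np.float64(568.0), np.float64(244.0), 170, 3.1) [ 204.7 -567.5   43.9] 0.313
```

>>> arm_command(
  increments="1 16 -44 0 0; 1 32 -89 0 0; 1 48 -133 0 0; 1 64 -177 0 0; 1 80 -221 0 0",
)

```text
t: 30.75
tool_pos: [0.572, -0.1203, 0.2096]
orientation: [-3.088, -0.572, 0.003]
force: [1.1, 0.3, -2.1]
opening: 0.0273
gripper_force: 40.0
```

>>> arm_command(
  increments="1 16 -44 0 0; 1 32 -89 0 0; 1 48 -133 0 0; 1 64 -177 0 0; 1 80 -221 0 0",
)

```text
t: 31.25
tool_pos: [0.5674, 0.1146, 0.2098]
orientation: [-3.089, -0.573, 0.002]
force: [1.0, -0.2, -1.7]
opening: 0.0266
gripper_force: 40.0
```

>>> arm_command(
  increments="1 16 -44 0 0.1; 1 32 -88 0 0.2; 1 45 -125 0 0.313; 1 45 -125 0 0.313; 1 45 -125 0 0.313",
)

```text
t: 31.75
tool_pos: [0.5648, 0.2462, 0.2095]
orientation: [3.139, 0.09, -0.003]
force: [-0.4, -0.5, -1.2]
opening: 0.0269
gripper_force: 40.0
```

Run:
```python
from h import *
look(); go(drop(15,210),drop(15,170))
s=robot.read_camera('side');t=robot.read_camera('top'); cv2.imwrite('pics/v8.png',np.hstack([t[100:400,130:500],s[60:360,100:500]]))
```

```text
{'t': 31.8, 'opening': 0.027003680981024982, 'gripper_force': 39.99846696853638}
yaw 3.2 p [565.1 245.1 209.8]
(np.float64(568.0), np.float64(244.0), 210, 3.1) [ 2.8  1.3 -0.2] 0.002
(np.float64(568.0), np.float64(244.0), 170, 3.1) [ 2.9  1.3 39.8] 0.002
```

View pics/v8.png

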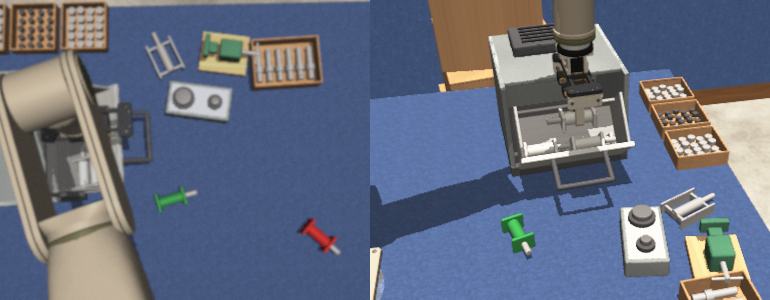

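>>> arm_command(
  increments="1 2 1 20 0; 1 2 1 38 0; 1 2 1 38 0; 0.55 2 1 38 0; 0.55 2 1 38 0",
)

```text
t: 32.4
tool_pos: [0.5688, 0.2444, 0.1746]
orientation: [-3.14, -0.083, -0.004]
force: [-0.4, 0.7, -0.3]
opening: 0.0382
gripper_force: 0.0
```

>>> arm_command(
  increments="0.5 0 0 0 0; 0.5 0 0 -20 0; 0.5 0 0 -60 0; 0.5 0 20 -80 0; 0.3 0 70 -80 0",
)

```text
t: 32.9
tool_pos: [0.5736, 0.1776, 0.259]
orientation: [-3.137, -0.092, -0.014]
force: [1.7, -0.7, -0.1]
opening: 0.0508
gripper_force: 0.0
```

>>> arm_command(
  increments="0.3 0 50 0 0; 0.3 0 100 0 0; 0.3 0 140 0 0; 0.3 0 140 0 0",
)

```text
t: 33.3
tool_pos: [0.5796, 0.0302, 0.2541]
orientation: [3.139, 0.077, 0.003]
force: [0.2, 0.8, 0.7]
opening: 0.0647
gripper_force: 0.0
```

Run:
```python
from h import *
look(); go((559,137,150,3.1),(559,137,94,3.1))
s=robot.read_camera('side');t=robot.read_camera('top'); 
f=lambda a:cv2.resize(a,None,fx=2.4,fy=2.4,interpolation=cv2.INTER_CUBIC)
cv2.imwrite('pics/v9.png',np.hstack([f(t[150:330,140:290]),f(s[100:280,210:370])]))
```

```text
{'t': 33.35, 'opening': 0.06540583695962497, 'gripper_force': 0.0}
yaw 2.9 p [579.6  32.6 254.1]
(559, 137, 150, 3.1) [ -15.5 -105.3  104. ] -0.004
(559, 137, 94, 3.1) [ -15.6 -105.4  160. ] -0.004
```

View pics/v9.png

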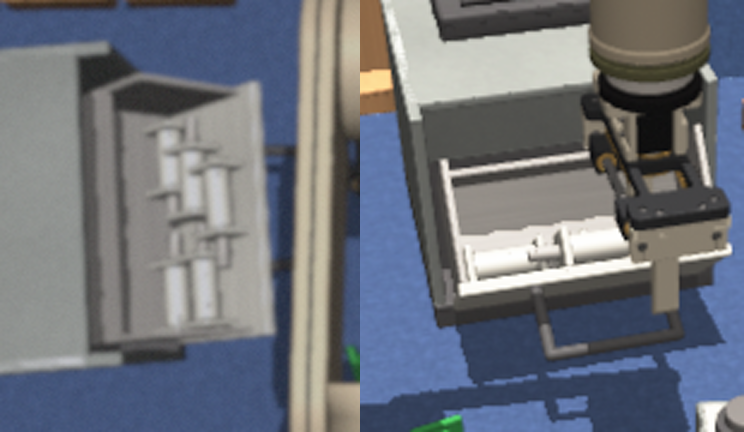

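>>> arm_command(
  increments="0.3 -8 -50 0 0; 0.3 -16 -105 30 0; 0.3 -16 -105 70 0; 0.3 -16 -105 110 0; 0.3 -16 -105 140 0",
)

```text
t: 33.95
tool_pos: [0.5557, 0.1417, 0.1104]
orientation: [-3.14, -0.091, 0.003]
force: [0.2, -0.1, 0.0]
opening: 0.065
gripper_force: 0.0
```

>>> arm_command(
  increments="0.3 0 0 19 0; 1 0 0 19 0; 1 0 0 19 0; 1 0 0 19 0; 1 0 0 19 0",
  grip_force=40,
)

```text
t: 34.45
tool_pos: [0.5588, 0.1395, 0.0959]
orientation: [-3.14, -0.085, -0.005]
force: [0.3, 0.3, -0.5]
opening: 0.0374
gripper_force: 0.0
```

>>> arm_command(
  increments="1 0 0 0 0; 1 0 0 0 0; 1 0 0 0 0; 1 0 0 0 0; 1 0 0 0 0",
)

```text
t: 34.95
tool_pos: [0.5578, 0.1376, 0.0942]
orientation: [3.138, 0.084, 0.001]
force: [-1.3, -5.6, 2.8]
opening: 0.0109
gripper_force: 40.0
```

Run:
```python
from h import *
print(robot.read_state()['force'])
p=pose()[0];Hy=np.array([559-.054*182,137+.9985*182]) 
for t in (.85,.8,.75,.7,.65,.6,.55,.5,.45,.4,.35,.3,.25,.2,.15,.1,.05,0,-.02):
    a=np.arctan2(80,175)+t; q=np.r_[H+u*192.4*np.sin(a)+w*5.5,41+192.4*np.cos(a)]; print(t,(pose()[1].T@(q-p)).round(1))
print(p)
```

```text
[-1.26737876 -5.63312171  2.83567621]
0.85 [ 6.6  1.7 -2.1]
0.8 [  6.6  -1.3 -11.3]
0.75 [  6.6  -4.8 -20.3]
0.7 [  6.6  -8.6 -29.1]
0.65 [  6.6 -12.9 -37.7]
0.6 [  6.6 -17.7 -46. ]
0.55 [  6.6 -22.8 -54.2]
0.5 [  6.6 -28.4 -62. ]
0.45 [  6.6 -34.3 -69.6]
0.4 [  6.6 -40.6 -76.9]
0.35 [  6.6 -47.3 -83.8]
0.3 [  6.6 -54.3 -90.4]
0.25 [  6.6 -61.6 -96.6]
0.2 [   6.6  -69.2 -102.5]
0.15 [   6.6  -77.1 -108. ]
0.1 [   6.6  -85.3 -113.1]
0.05 [   6.6  -93.7 -117.7]
0 [   6.6 -102.4 -121.9]
-0.02 [   6.6 -105.9 -123.5]
[557.75110767 137.61616576  94.24315328]
```

>>> arm_command(
  increments="1 0 -3 -9 0; 1 0 -6.5 -18 0; 1 0 -10 -27 0; 1 0 -14.5 -35.5 0; 1 0 -19 -44 0",
)

```text
t: 35.45
tool_pos: [0.5566, 0.1563, 0.138]
orientation: [3.138, 0.083, -0.0]
force: [3.1, -5.2, -1.0]
opening: 0.0106
gripper_force: 40.0
```

>>> arm_command(
  increments="1 0 -5 -8 0; 1 0 -11 -16 0; 1 0 -17 -24 0; 1 0 -23 -31 0; 1 0 -30 -38 0",
)

```text
t: 35.95
tool_pos: [0.555, 0.1853, 0.1768]
orientation: [3.136, 0.082, -0.001]
force: [-3.2, -12.1, 6.1]
opening: 0.0109
gripper_force: 40.0
```

>>> arm_command(
  increments="1 0 -7 -7 0; 1 0 -14 -13 0; 1 0 -22 -19 0; 1 0 -30 -24 0; 1 0 -38 -29 0",
)

```text
t: 36.45
tool_pos: [0.5533, 0.224, 0.2071]
orientation: [3.137, 0.082, 0.002]
force: [-5.3, -9.4, 12.2]
opening: 0.0109
gripper_force: 40.0
```

>>> arm_command(
  increments="1 0 -5 -3 0; 1 0 -10 -6 0; 1 0 -15 -9 0; 1 0 -18 -10 0; 1 0 -18 -10 0",
)

```text
t: 36.95
tool_pos: [0.5521, 0.2418, 0.2158]
orientation: [3.137, 0.083, 0.001]
force: [-2.6, -10.7, 7.7]
opening: 0.0108
gripper_force: 40.0
```

>>> arm_command(
  increments="1 0 -2 -1 0; 1 0 -4 -2 0; 1 0 -4 -2 0; 1 0 -4 -2 0",
)

```text
t: 37.35
tool_pos: [0.5521, 0.242, 0.2158]
orientation: [3.131, 0.079, -0.002]
force: [0.1, -24.8, 0.9]
opening: 0.0105
gripper_force: 40.0
```

Run:
```python
from h import *
print(robot.read_state()['force'],pose()[0])
```

```text
[  0.1429373  -24.80595352   0.87836743] [552.07798726 241.97215711 215.84673058]
```

>>> arm_command(
  increments="1 0 1 0 0; 0.3 0 1 0 0; 0.3 0 1 0 0; 0.3 0 2 0 0; 0.3 0 2 0 0",
)

```text
t: 37.85
tool_pos: [0.5516, 0.2461, 0.2169]
orientation: [-3.14, -0.085, 0.0]
force: [1.2, 0.7, -0.2]
opening: 0.0385
gripper_force: 0.0
```

>>> arm_command(
  increments="0.3 0 0 -15 0; 0.3 0 0 -35 0; 0.3 0 0 -55 0; 1 0 0 -65 0; 1 0 45 -65 0",
)

```text
t: 38.35
tool_pos: [0.5546, 0.2048, 0.285]
orientation: [-3.137, -0.093, -0.007]
force: [1.1, -1.1, -0.1]
opening: 0.0533
gripper_force: 0.0
```

>>> arm_command(
  increments="1 10 50 0 0; 1 20 100 0 0; 1 20 120 0 0; 1 20 120 0 0; 1 20 120 0 0",
)

```text
t: 38.85
tool_pos: [0.5806, 0.0823, 0.2822]
orientation: [-3.14, -0.083, -0.0]
force: [-0.5, -0.2, -0.6]
opening: 0.0136
gripper_force: 0.0
```

Run:
```python
from h import *
go((666,45,130,3),(666,45,100,3))
s=robot.read_camera('side');t=robot.read_camera('top'); 
for k in (0,.04,.08):
    a=np.arctan2(80,175)+k
    c=[np.r_[H+u*192.4*np.sin(a)+w*j,35+192.4*np.cos(a)]/1000 for j in(-60,60)]; print(k,proj('top',c).round(1).tolist(),proj('side',c).round(1).tolist())
f=lambda a:cv2.resize(a,None,fx=2.4,fy=2.4,interpolation=cv2.INTER_CUBIC)
cv2.imwrite('pics/v10.png',np.hstack([f(t[150:330,140:290]),f(s[100:280,210:370])]))
```

```text
yaw 3.0 p [580.6  82.3 282.2]
(666, 45, 130, 3) [ 83.3  41.8 152.2] 0.0
(666, 45, 100, 3) [ 83.3  41.9 182.2] 0.0
0 [[228.8, 260.2], [226.3, 208.0]] [[275.6, 177.1], [328.7, 169.7]]
0.04 [[232.1, 260.1], [229.6, 208.1]] [[276.2, 180.0], [329.5, 172.5]]
0.08 [[235.4, 260.0], [232.9, 208.1]] [[276.9, 183.0], [330.2, 175.5]]
```

View pics/v10.png

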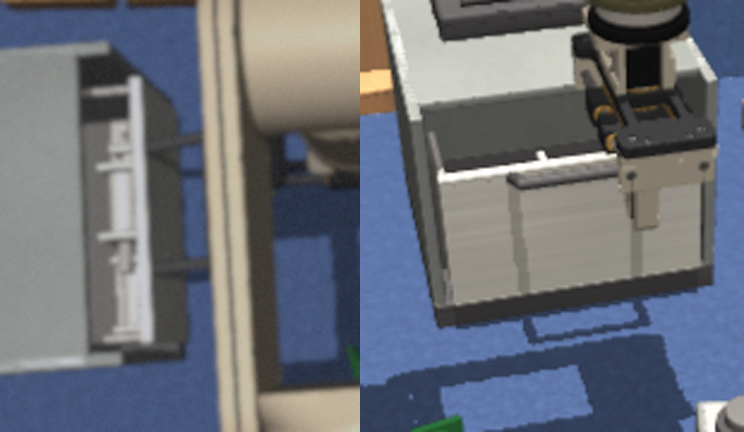

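>>> arm_command(
  increments="1 35 18 40 0; 1 70 36 80 0; 1 83 42 125 0; 1 83 42 155 0; 1 83 42 175 0",
)

```text
t: 39.45
tool_pos: [0.6636, 0.0462, 0.1016]
orientation: [-3.14, -0.087, 0.01]
force: [-0.2, -0.9, 0.6]
opening: 0.0004
gripper_force: 0.0
```

>>> arm_command(
  increments="1 0 0 8 0; 1 0 0 16 0; 1 0 0 24 0; 1 0 0 24 0; 1 0 0 24 0",
)

```text
t: 39.95
tool_pos: [0.6672, 0.0456, 0.0863]
orientation: [-3.14, -0.086, -0.006]
force: [-4.6, 1.7, 8.1]
opening: 0.0004
gripper_force: 4.1
```

>>> arm_command(
  increments="1 0 0 2 0; 1 0 0 4 0; 1 0 0 4 0; 1 0 0 4 0",
)

```text
t: 40.35
tool_pos: [0.6674, 0.0456, 0.0858]
orientation: [-3.14, -0.086, -0.008]
force: [-17.5, 1.6, 31.3]
opening: 0.0001
gripper_force: 15.6
```

>>> arm_command(
  increments="1 0 0 -40 0; 1 0 0 -90 0; 1 0 0 -140 0; 1 0 60 -180 0; 1 0 110 -190 0",
)

```text
t: 40.85
tool_pos: [0.6728, -0.0433, 0.2694]
orientation: [3.139, 0.091, 0.016]
force: [1.0, 0.0, -0.8]
opening: 0.0003
gripper_force: 0.0
```

>>> arm_command(
  increments="1 0 50 0 0; 1 0 100 0 0; 1 0 150 0 0; 1 0 200 0 0; 1 0 200 0 0",
)

```text
t: 41.35
tool_pos: [0.6806, -0.2511, 0.2631]
orientation: [3.137, 0.075, 0.003]
force: [0.3, 1.1, -0.4]
opening: 0.0007
gripper_force: 0.0
```

Run:
```python
from h import *
s=robot.read_camera('side');t=robot.read_camera('top'); print(robot.read_state()['force'])
f=lambda a:cv2.resize(a,None,fx=1.6,fy=1.6,interpolation=cv2.INTER_CUBIC)
cv2.imwrite('pics/v11.png',np.hstack([f(t[100:340,140:390]),f(s[100:340,200:440])]))
```

```text
[-0.12845928  0.10499687 -0.53753552]
```

View pics/v11.png

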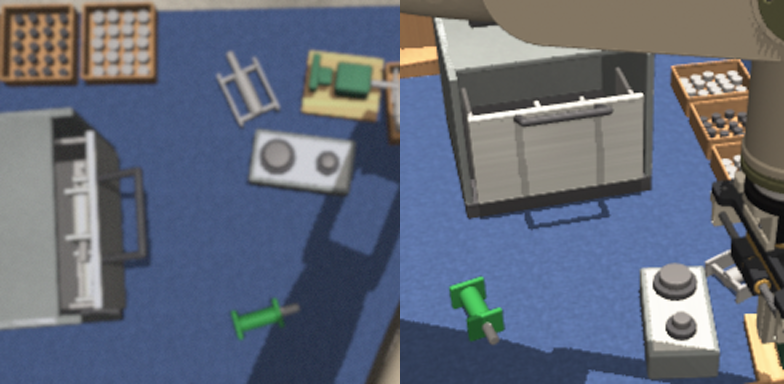

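The hopper is shut, with the bar at about column 227 in the top view as predicted for tilt 0. The pedals are inside, both buttons are up and the bystanders haven't moved.

```bash
python3 -c "
from plant import robot
print(robot.close_job())"
```

```text
the job is handed in; nothing more can be done
None
```

The job is handed in, though the hand-in returned no verdict: I pressed stop, put all five bare pedal bodies in the hopper, pushed it shut and pressed start, leaving the carton, vise and finished pedal alone.

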